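# Bleed the nozzle test box and hold its vent gate half open

### The arm

A 7-joint arm with a two-finger parallel gripper is mounted at the origin on a cart in front of the work surface, level with it; the furniture and walls round the work are solid. World frame = base frame: x ahead of the robot, y to its left, z up, the work surface at z = 0. Lengths are in m, angles in rad, forces in N, time in s.
With the tool pointing down it reaches from about 0.425 to 0.975 m from the base axis. Payload 16.7 kg.
Tool frame: the origin (TCP) lies on the centre line of the jaws, within the pads' length; the fingertips stand 22 mm ahead of it and the grasp point (between the pads) lies 3 mm ahead of it; z points along the fingers, y is the line along which they close (so a half turn about z gives the same grasp; the last joint's range is limited). The gripper opens to 85 mm and grips with 20 to 120 N. Pads are 22 mm wide; open, the fingers measure 114 mm over their backs; the gripper's body (76 mm by 85 mm) begins 54 mm behind the grasp point. The pads swing forward as they close: fully open they stand 13 mm farther back than shut.
Start: joints at [0.968, 0.426, 0.074, 1.606, -0.034, 1.111, -0.067], TCP at [0.296, -0.607, 0.253] pointing down, gripper open.
Joint ranges: [-2.85, 2.85], [-0.5, 2.14], [-1.23, 1.37], [0.21, 2.46], [-1.02, 4.16], [0.16, 2.05], [-2.73, 2.73]. Speed limits (rad/s): [1.89, 1.89, 2.39, 2.39, 3.01, 3.01, 3.01].

### API

Orientations are given as a unit quaternion [x, y, z, w].
In Python, from station import bot, grab_frame, hand_in gives the robot as it stands.
- The arm moves only by the tool drive_tool, never from a script. Its argument "commands" is a list that holds one entry, the list of rows, each a list of 7 numbers: the turn, a rotation vector about the tool's x, y, z in rad, then the shift along the tool's x, y, z in m, then the opening, from -1 (shut) to 1 (fully open). In form: [[[wx, wy, wz, x, y, z, fingers], ...]]. A call has 1 to 5 rows; each row is the pose to reach, as a shift and turn from the pose commanded when the call began, along the tool's axes at that moment; what a row does not reach only later rows make up. A row lasts 1/8 s, in which the tool goes at most 62.5 mm and 10.7 degrees, less where a joint would pass 70% of its speed; a pose out of reach is approached as far as the arm can. A call with a gripper value outside its range is refused whole. The fingers move at their own pace and stop on an object; the grip force is fixed at half the most. Time passes only in rows, so rows that repeat a pose let the fingers close. It gives the time, the measured TCP pose, the force, the opening and the grip force at its end, in the units of the state.
- bot.read_state(): the state, without advancing time (a new reading comes with each control period).
- grab_frame(name): name is "side" or "top" or "wrist"; returns a dict with "image" (400x640x3 uint8, blue, green, red), "vfov" (degrees; the focal length in pixels is half the picture's height over the tangent of half this angle, whatever the lens; pixels are square), "cx", "cy" (the principal point, pixels), "world_to_cam" (4x4, takes a point from world to camera coordinates). Camera axes: x right, y up, looking along -z (the intrinsics and any distortion apply to the point x, -y, -z); pixel columns grow to the right and rows downward; lengths in m; the calibration is good to about 2 mm. The wrist camera is an equidistant fisheye: a pixel r from the principal point sees the ray r / f radians off the axis. A picture is of the moment at which its call begins. There is no depth.
- hand_in(): hands the job in; it is judged then, once.
The state is a dict: "t": time; "q": joint angles; "joint_vel": joint speeds; "effort": joint torques, N m; "ee_pos": TCP position; "orientation": TCP orientation; "ft_force": force on the tool from outside, world axes, zero at the start; "wrist_torque": the same for the moment, N m; "grip_width": finger opening in m; "grip_force": force on a finger pad.
Only numpy, scipy, OpenCV 4.12 (cv2) and the standard library are available. Lean on these libraries where they do the work, as an engineer would, in place of code of your own. Each camera call takes 0.05 s, during which the arm holds its last target. There are 200 camera calls.

### The job

The blast-nozzle test box needs a flow reading at half vent. First press the hinged bleed treadle right down to its stop and let it spring fully back up while the vent gate is still shut; then slide the gate's sprung shutter by its upright tab to half travel (its index line at the middle tick of the guide), never running it on to the fully open end. The job finishes with you still holding the shutter steady there against its spring, so do not let go; leave the other things on the bench where they are.

Things in the scene. Friction and masses are not known exactly. Their poses are not given: they have to be found in the camera images.
- gate_base: the vent gate: a fixed aluminium slide block on a grey base plate, 124 x 170 mm in plan, 57 mm high to the top of its two guides, with a dark opening in its top covered by a flat steel shutter. Origin under the plate, on the bench; z up. The shutter opens along its +y (roughly to the robot's left; the block is turned by up to 0.5 rad). It cannot be moved.
- half_tick (a point): the middle and longest of three dark ticks on top of the guide nearer the robot, 57 mm above the bench, at x = -31, y = -5 mm in gate_base's frame. The outer ticks, 30 mm either side along y, mark shut (-y) and fully open (+y). A short line on the shutter, level with the middle of its tab, is the index.
- spring_arm (a point): top of the bent steel arm of the shutter, 62 mm above the bench, 26 mm ahead (+y) of the tab's middle and 36 mm to its +x. It spans x = +15 to +57 mm over the far guide, 10 mm wide, joins the spring barrel on the +x side (barrel top 49 mm high) and travels with the shutter.
- gate_shutter (a joint): travel of the shutter in m: 0 shut, 0.030 half, 0.060 fully open (hard end). A spring pulls it shut: about 4 N to start, rising by 2 N per cm to about 10 N at half and 16 N fully open; let go, it slides shut by itself.
- shutter_tab (a point): middle of the top of the shutter's upright black tab, 95 mm above the bench; it travels with the shutter. The tab is 12 mm thick along the gate's y (the slide direction), 30 mm wide along its x, and stands free from z = 56 to 95 mm, so that it can be pinched from above or pushed on its -y face. Its frame is parallel to gate_base's.
- pedal_base: the bleed treadle: a fixed grey base plate 140 x 96 mm with a dark steel tread 70 mm wide and 110 mm long, with a ribbed rubber pad, hinged at the far (+x) end on a pin 32 mm above the bench, 50 mm ahead (+x) of the origin. Origin at the underside centre on the bench; z up; turned by up to about 0.4 rad. It does not move when pushed.
- pedal (a joint): angle of the tread in rad: 0 up (the near end raised by 0.30 rad), 0.30 down at its stop (tread level). Sprung: at the pad about 4 N to start and about 11 N at the stop; let go, it rises fully by itself.
- pedal_pad (a point): middle of the top of the rubber pad on the tread, 85 mm from the hinge pin towards the robot and 6 mm above the tread's mid-plane; about 63 mm above the bench with the tread up, 38 mm with it down. The pad is 52 x 62 mm. The point moves and tilts with the tread.
- bush: bystander: loose steel bush, 34 mm across, 28 mm high, origin under its centre
- screwdriver: bystander: loose screwdriver with a black handle, 200 mm long, 27 mm thick, lying on the bench, long along its own y; origin under its centre
- spanner: bystander: loose open-ended spanner, 161 mm long, 28 mm wide, 6 mm thick, long along its own y; origin under its centre
- jar: bystander: loose white screw-top jar, 59 mm across, 78 mm high; origin under its centre

How it is judged:
On the way, in this order (a step that is already met when the one before it is completed fails the run):
1. the treadle is pressed down to its stop with the gate still shut (value of joint pedal above 0.27 rad and value of joint gate_shutter below 0.005 m), for 0.1 s.
2. the treadle has sprung fully back up with the gate still shut (value of joint pedal below 0.03 rad and value of joint gate_shutter below 0.005 m), for 0.1 s.
At the end, for the whole second after the job is handed in: the fingers still hold the shutter (more than 3 N on it), it stands still at half travel, 30 mm within 4.5 mm; the treadle is up (under 0.03 rad) and neither bush, screwdriver, spanner nor jar lies more than 20 mm from where it was (value of joint gate_shutter between 0.0255 and 0.0345 m and velocity of joint gate_shutter between -0.01 and 0.01 m/s and contact force between the fingers and gate_base above 3 N and value of joint pedal below 0.03 rad and distance of each of bush, screwdriver, spanner, jar from where it was at the start of the episode below 0.02 m); the arm keeps its last pose, push and grip.
It fails at once if the shutter is run on towards the fully open end (past 50 of 60 mm) (value of joint gate_shutter above 0.05 m).
It fails at once if another thing on the bench is pushed more than 20 mm away (distance of any of bush, screwdriver, spanner, jar from where it was at the start of the episode above 0.02 m).
It also fails if it takes over 48 s, if anything falls off the work surface, if the arm or the gripper's body presses on something with over 40 N, if the wrist force passes 120 N, or if a joint passes its speed limit or range.

## Working session

There is one attempt and no reset: what is moved stays moved. The work goes in short steps, Python scripts to look and compute and a tool call to move; the robot and the scene stay as the last step left them, time stands still between calls to the robot, and variables do not carry over. Pictures are saved under pics/ and viewed, at most 10 in all, crops included, and the job is handed in when it is done.

Besides the shell and the picture viewer there is one more tool, called after ">>>" as name(argument=value, ...), one argument or row to a line, values as JSON. drive_tool: Moves the arm, as the interface text tells. Its arguments: {"type":"object","properties":{"commands":{"type":"array"}},"required":["commands"]}

```bash
ls; mkdir -p pics
python3 - <<'E'
from station import bot, grab_frame
import cv2,pickle
s=bot.read_state(); print({k:s[k] for k in('t','ee_pos','orientation','grip_width')})
for n in('top','side'):
    f=grab_frame(n); cv2.imwrite(f'pics/{n}0.png',f['image']); pickle.dump(f,open(f'{n}0.pkl','wb')); print(n,f['vfov'],f['cx'],f['cy'],f['world_to_cam'].round(3) if hasattr(f['world_to_cam'],'round') else f['world_to_cam'],f.keys())
E
```

```text
pics
{'t': 0.0, 'ee_pos': array([ 0.29571595, -0.60635746,  0.25261478]), 'orientation': array([ 9.74366931e-01,  2.24963732e-01, -1.94705838e-04, -6.03937928e-04]), 'grip_width': 0.08532855457454518}
top 49.05305600717821 321.5843802250841 196.0703824714656 [[ 1.500e-02 -1.000e+00  1.000e-03 -1.230e-01]
 [ 9.880e-01  1.500e-02  1.530e-01 -5.900e-01]
 [-1.530e-01 -1.000e-03  9.880e-01 -1.137e+00]
 [ 0.000e+00  0.000e+00  0.000e+00  1.000e+00]] dict_keys(['image', 'vfov', 'cx', 'cy', 'world_to_cam'])
side 55.20651686943991 316.8704871783385 196.2850334432884 [[-0.87  -0.492  0.025  0.449]
 [ 0.235 -0.371  0.898 -0.251]
 [-0.433  0.788  0.438 -0.786]
 [ 0.     0.     0.     1.   ]] dict_keys(['image', 'vfov', 'cx', 'cy', 'world_to_cam'])
```

View pics/top0.png

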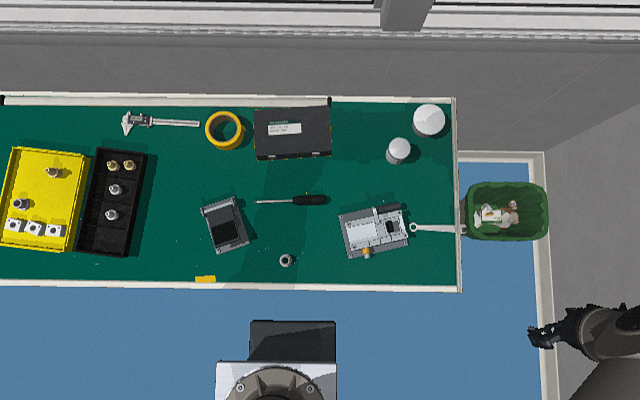

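View pics/side0.png

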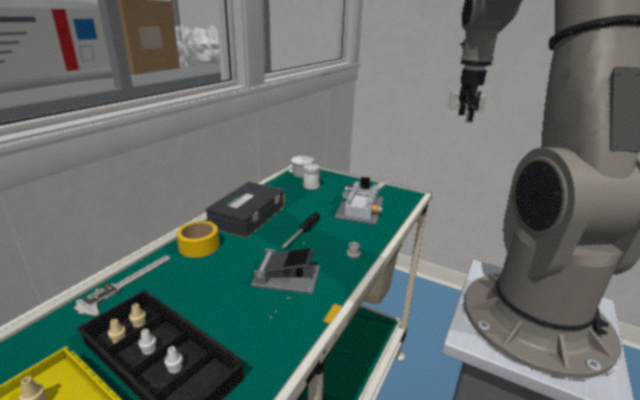

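```bash
cat > h.py <<'E'
import numpy as np,cv2,pickle
def cam(f):
    F=200/np.tan(np.radians(f['vfov']/2)); W=np.array(f['world_to_cam']); return F,W
def ray(f,u,v,fish=False):
    F,W=cam(f); a=np.array([(u-f['cx']),-(v-f['cy'])])/F
    if fish:
        r=np.hypot(*a); d=np.array([*(a/max(r,1e-9)*np.sin(r)),-np.cos(r)])
    else: d=np.array([*a,-1.])
    R=W[:3,:3]; return -R.T@W[:3,3], R.T@d
def onz(f,u,v,z,fish=False):
    o,d=ray(f,u,v,fish); return o+d*(z-o[2])/d[2]
def proj(f,p,fish=False):
    F,W=cam(f); c=W[:3,:3]@np.array(p)+W[:3,3]
    if fish:
        r=np.hypot(c[0],c[1]); t=np.arctan2(r,-c[2]); a=c[:2]/max(r,1e-9)*t
    else: a=c[:2]/-c[2]
    return np.array([f['cx']+F*a[0],f['cy']-F*a[1]])
E
python3 - <<'E'
from h import *
f=pickle.load(open('top0.pkl','rb'));im=f['image']
a=cv2.resize(im[185:280,190:260],None,fx=6,fy=6,interpolation=cv2.INTER_CUBIC)
b=cv2.resize(im[190:270,325:415],None,fx=4.2,fy=4.2,interpolation=cv2.INTER_CUBIC)
b=cv2.copyMakeBorder(b,0,a.shape[0]-b.shape[0],0,0,cv2.BORDER_CONSTANT)
cv2.imwrite('pics/crop.png',np.hstack([a,b]))
hsv=cv2.cvtColor(im,cv2.COLOR_BGR2HSV)
ng=((hsv[...,1]<90)|(abs(hsv[...,0].astype(int)-80)>15)).astype(np.uint8)
n,l,st,c=cv2.connectedComponentsWithStats(ng)
for i in range(n):
    x,y,w,h,A=st[i]
    if A>60 and 190<c[i][0]<460 and 100<c[i][1]<285:
        cs,_=cv2.findContours((l==i).astype(np.uint8),0,2); r=cv2.minAreaRect(cs[0])
        print(st[i],c[i].round(1),onz(f,*c[i],0.01).round(3),[np.round(q,1) for q in r])
E
```

```text
[    0    96   633   301 54799] [254.2 196.5] [0.594 0.074 0.01 ] [array([279., 396.]), array([0., 0.]), np.float64(0.0)]
[     0      0    640    400 180455] [359.1 200.4] [ 0.587 -0.218  0.01 ] [array([319.5, 199.5]), array([399., 639.]), np.float64(90.0)]
[205 111  42  40 862] [224.4 129.9] [0.784 0.166 0.01 ] [array([224.8, 129.8]), array([40.3, 36.8]), np.float64(45.0)]
[386 137  25  28 511] [397.6 150.3] [ 0.732 -0.327  0.01 ] [array([397.2, 150.2]), array([21.9, 28.3]), np.float64(45.0)]
[254 195  72  10 362] [299.8 200. ] [ 0.586 -0.053  0.01 ] [array([289.6, 200.9]), array([ 8.8, 71.2]), np.float64(86.8)]
[ 200  196   50   59 1765] [225.3 224.8] [0.514 0.15  0.01 ] [array([224.9, 225.3]), array([50.6, 37. ]), np.float64(70.8)]
[ 338  202   71   57 2839] [373.1 230. ] [ 0.505 -0.257  0.01 ] [array([373.9, 230.8]), array([49. , 63.5]), np.float64(76.0)]
[280 254  12  13 102] [285.5 260. ] [ 0.42  -0.018  0.01 ] [array([285.5, 260. ]), array([12., 11.]), np.float64(90.0)]
```

View pics/crop.png

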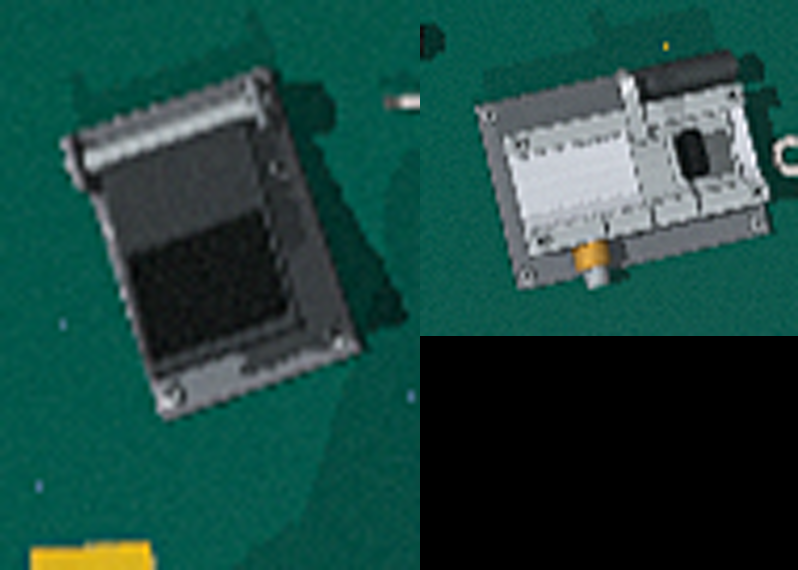

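Run:
```python
from h import *
f=pickle.load(open('top0.pkl','rb'))
A=lambda x,y:(190+x/6,185+y/6); B=lambda x,y:(325+(x-420)/4.2,190+y/4.2)
P=[onz(f,*A(*c),.004) for c in((165,415),(358,350))]; d=P[1]-P[0]; print('pedal near edge',P,np.linalg.norm(d),'yaw',np.arctan2(d[0],-d[1]))
pad=[onz(f,*A(*c),z) for c,z in(((130,258),.07-.02),((262,210),.05),((290,315),.072),((155,360),.072))]
print('pad',np.round(pad,3),np.mean(pad,0)); print(onz(f,*A(208,290),.063))
C=[onz(f,*B(*c),.006) for c in((478,105),(525,290),(772,235))]
print('gate',np.round(C,3),np.linalg.norm(C[1]-C[0]),np.linalg.norm(C[2]-C[1]))
e=C[1]-C[2]; th=np.arctan2(-e[0],e[1]);print('yaw',th); o=(C[0]+C[2])/2
R=np.array([[np.cos(th),-np.sin(th)],[np.sin(th),np.cos(th)]])
print('origin',o,'half tick',o[:2]+R@[-.031,-.005]); print('tick seen',onz(f,*B(652,210),.057))
t=onz(f,*B(692,148),.09);print('tab',t, 'in gate',R.T@(t-o)[:2])
print('tab at shut if y=-35:',o[:2]+R@[0,-.035])
```

```text
pedal near edge [array([0.43345766, 0.16882855, 0.004     ]), array([0.46427722, 0.08198182, 0.004     ])] 0.09215312848979788 yaw 0.3410094532584931
pad [[0.501 0.177 0.05 ]
 [0.523 0.12  0.05 ]
 [0.476 0.101 0.072]
 [0.456 0.158 0.072]] [0.48908844 0.13902471 0.061     ]
[0.48679262 0.138994   0.063     ]
gate [[ 0.546 -0.162  0.006]
 [ 0.426 -0.194  0.006]
 [ 0.464 -0.355  0.006]] 0.12447934510872201 0.1655189163271668
yaw 0.2313728516919581
origin [ 0.50478738 -0.25857315  0.006     ] half tick [ 0.47576002 -0.27054865]
tick seen [ 0.4758056  -0.26982934  0.057     ]
tab [ 0.51213775 -0.29010188  0.09      ] in gate [-7.54785840e-05 -3.23741068e-02]
tab at shut if y=-35: [ 0.51281337 -0.29264049]
```

>>> drive_tool(
  commands=[
    [[0, 0, 0.12, 0.03, -0.05, 0, -1], [0, 0, 0.234, 0.06, -0.1, 0, -1], [0, 0, 0.234, 0.08, -0.15, 0, -1], [0, 0, 0.234, 0.09, -0.2, 0, -1], [0, 0, 0.234, 0.09, -0.25, 0, -1]],
  ],
)

```text
t: 0.72
ee_pos: [0.267, -0.3406, 0.253]
orientation: [0.994, 0.11, -0.0, -0.0]
ft_force: [0.3, -0.4, 0.5]
grip_width: 0.0001
grip_force: 0.0
```

>>> drive_tool(
  commands=[
    [[0, 0, 0, 0.05, -0.03, 0, -1], [0, 0, 0, 0.1, -0.06, 0, -1], [0, 0, 0, 0.15, -0.1, 0, -1], [0, 0, 0, 0.18, -0.15, 0.02, -1], [0, 0, 0, 0.21, -0.2, 0.04, -1]],
  ],
)

```text
t: 1.35
ee_pos: [0.429, -0.0997, 0.2129]
orientation: [0.994, 0.11, 0.0, 0.0]
ft_force: [1.7, -1.2, -0.4]
grip_width: 0.0003
grip_force: 0.0
```

>>> drive_tool(
  commands=[
    [[0, 0, 0, 0.03, -0.05, 0.02, -1], [0, 0, 0, 0.06, -0.1, 0.04, -1], [0, 0, 0, 0.09, -0.15, 0.06, -1], [0, 0, 0, 0.11, -0.2, 0.08, -1], [0, 0, 0, 0.11, -0.22, 0.09, -1]],
  ],
)

```text
t: 1.98
ee_pos: [0.4876, 0.1405, 0.1221]
orientation: [0.994, 0.111, -0.001, -0.001]
ft_force: [-0.8, -0.1, -1.0]
grip_width: 0.0001
grip_force: 0.0
```

>>> drive_tool(
  commands=[
    [[0, 0, 0, 0, 0, 0.03, -1], [0, 0, 0, 0, 0, 0.04, -1], [0, 0, 0, 0, 0, 0.048, -1], [0, 0, 0, 0, 0, 0.055, -1], [0, 0, 0, 0, 0, 0.058, -1]],
  ],
)

```text
t: 2.6
ee_pos: [0.4878, 0.1366, 0.0657]
orientation: [0.994, 0.109, -0.0, 0.0]
ft_force: [-5.7, -1.8, 9.5]
grip_width: -0.0002
grip_force: 4.1
```

>>> drive_tool(
  commands=[
    [[0, 0, 0, 0, 0, 0.003, -1], [0, 0, 0, 0, 0, 0.005, -1], [0, 0, 0, 0, 0, 0.006, -1], [0, 0, 0, 0, 0, 0.006, -1]],
  ],
)

```text
t: 3.1
ee_pos: [0.4876, 0.1364, 0.06]
orientation: [0.994, 0.109, -0.0, 0.0]
ft_force: [-8.1, -1.4, 11.4]
grip_width: -0.0001
grip_force: 5.1
```

>>> drive_tool(
  commands=[
    [[0, 0, 0, 0, 0, 0.002, -1], [0, 0, 0, 0, 0, 0.004, -1], [0, 0, 0, 0, 0, 0.004, -1], [0, 0, 0, 0, 0, 0.004, -1]],
  ],
)

```text
t: 3.6
ee_pos: [0.4878, 0.1365, 0.0581]
orientation: [0.994, 0.109, 0.0, 0.001]
ft_force: [-23.4, -6.4, 63.4]
grip_width: -0.0001
grip_force: 31.9
```

>>> drive_tool(
  commands=[
    [[0, 0, 0, 0, 0, -0.01, -1], [0, 0, 0, 0, 0, -0.025, -1], [0, 0, 0, 0, 0, -0.05, -1], [0, 0, 0, 0, 0, -0.09, -1], [0, 0, 0, 0, 0, -0.12, -1]],
  ],
)

```text
t: 4.22
ee_pos: [0.4882, 0.1369, 0.1775]
orientation: [0.994, 0.109, 0.001, -0.0]
ft_force: [-0.2, 0.2, 0.0]
grip_width: -0.0004
grip_force: 0.0
```

Run:
```python
from h import *
from station import bot,grab_frame
s=bot.read_state();print(s['t'],s['ee_pos'],s['ft_force'])
f=grab_frame('side');cv2.imwrite('pics/side1.png',cv2.resize(f['image'][140:320,210:430],None,fx=3,fy=3))
```

```text
4.225 [0.48816171 0.13689147 0.17752341] [-0.22951341  0.24449773  0.02230393]
```

View pics/side1.png

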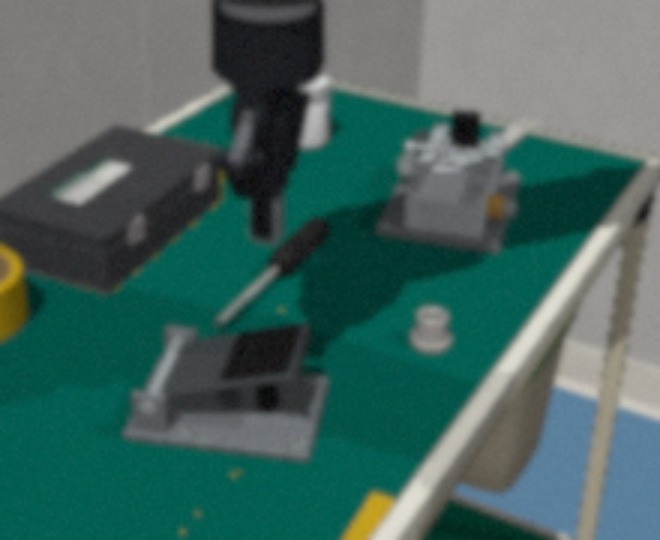

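>>> drive_tool(
  commands=[
    [[0, 0, -0.012, -0.01, 0.06, 0, -1], [0, 0, -0.012, -0.02, 0.12, 0, -1], [0, 0, -0.012, -0.03, 0.18, 0, 0.4], [0, 0, -0.012, -0.04, 0.24, 0, 0.4], [0, 0, -0.012, -0.05, 0.3, 0, 0.4]],
  ],
)

```text
t: 4.9
ee_pos: [0.5042, -0.1689, 0.176]
orientation: [0.993, 0.115, 0.0, 0.0]
ft_force: [1.4, 0.0, 0.2]
grip_width: 0.0541
grip_force: 0.0
```

>>> drive_tool(
  commands=[
    [[0, 0, 0, -0.01, 0.06, 0, 0.4], [0, 0, 0, -0.02, 0.124, 0, 0.4], [0, 0, 0, -0.02, 0.124, 0, 0.4], [0, 0, 0, -0.02, 0.124, 0, 0.4]],
  ],
)

```text
t: 5.4
ee_pos: [0.5132, -0.2919, 0.1754]
orientation: [0.993, 0.115, -0.0, -0.0]
ft_force: [-0.3, 0.1, -0.4]
grip_width: 0.0595
grip_force: 0.0
```

Run:
```python
from h import *
from station import bot,grab_frame
s=bot.read_state();print(s['t'],s['ee_pos'],s['orientation'],s['grip_width'])
f=grab_frame('wrist');pickle.dump(f,open('w1.pkl','wb'));cv2.imwrite('pics/w1.png',f['image'])
print(f['vfov'],proj(f,(0.5126,-.292,.095),True),proj(f,(.4758,-.2702,.057),True))
g=grab_frame('top');pickle.dump(g,open('t1.pkl','wb'))
```

```text
5.4 [ 0.51321971 -0.29193606  0.17537413] [ 9.93355677e-01  1.15084382e-01 -4.82316264e-05 -2.84327936e-04] 0.059510796473532954
65.70646984690485 [320.90573625 220.74837216] [285.90689041 239.95225614]
```

View pics/w1.png

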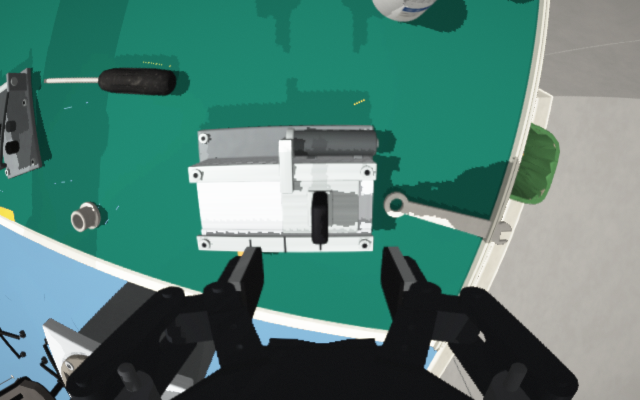

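>>> drive_tool(
  commands=[
    [[0, 0, 0, 0, 0, 0.03, 0.4], [0, 0, 0, 0, 0, 0.06, 0.4], [0, 0, 0, 0, 0, 0.08, 0.4], [0, 0, 0, 0, 0, 0.086, 0.4], [0, 0, 0, 0, 0, 0.086, 0.4]],
  ],
)

```text
t: 6.12
ee_pos: [0.5139, -0.2912, 0.0897]
orientation: [0.993, 0.116, 0.0, -0.0]
ft_force: [0.4, -0.4, 0.5]
grip_width: 0.0599
grip_force: 0.0
```

>>> drive_tool(
  commands=[
    [[0, 0, 0, 0, 0, 0, 0], [0, 0, 0, 0, 0, 0, -0.3], [0, 0, 0, 0, 0, 0, -0.6], [0, 0, 0, 0, 0, 0, -1], [0, 0, 0, 0, 0, 0, -1]],
  ],
)

```text
t: 6.75
ee_pos: [0.5134, -0.2904, 0.0898]
orientation: [0.993, 0.116, -0.0, -0.001]
ft_force: [-7.0, 9.9, 14.9]
grip_width: 0.0109
grip_force: 59.3
```

>>> drive_tool(
  commands=[
    [[0, 0, 0, 0, -0.006, 0, -1], [0, 0, 0, 0, -0.013, 0, -1], [0, 0, 0, 0, -0.02, 0, -1], [0, 0, 0, 0, -0.025, 0, -1], [0, 0, 0, 0, -0.028, 0, -1]],
  ],
)

```text
t: 7.38
ee_pos: [0.5074, -0.266, 0.0899]
orientation: [0.993, 0.115, 0.001, 0.001]
ft_force: [1.1, -9.7, 2.7]
grip_width: 0.0111
grip_force: 58.6
```

>>> drive_tool(
  commands=[
    [[0, 0, 0, 0, 0, 0, -1], [0, 0, 0, 0, 0, 0, -1], [0, 0, 0, 0, 0, 0, -1]],
  ],
)

```text
t: 7.75
ee_pos: [0.5074, -0.2661, 0.0899]
orientation: [0.993, 0.115, 0.001, 0.001]
ft_force: [2.7, -8.5, 2.3]
grip_width: 0.011
grip_force: 58.8
```

Run:
```python
from h import *
from station import bot,grab_frame
s=bot.read_state();p=s['ee_pos'];print(s['t'],p,s['ft_force'],s['grip_width'],s['grip_force'])
d=p[:2]-[.5134,-.2904];print('moved',d@[-np.sin(.2314),np.cos(.2314)],d@[np.cos(.2314),np.sin(.2314)])
f=grab_frame('wrist');pickle.dump(f,open('w2.pkl','wb'))
u,v=proj(f,(.4758,-.2702,.057),True).astype(int);print(u,v)
a=cv2.resize(f['image'][v-75:v+45,u-75:u+75],None,fx=4.5,fy=4.5,interpolation=cv2.INTER_CUBIC);cv2.imwrite('pics/w2.png',a)
```

```text
7.75 [ 0.50744997 -0.26608829  0.08991794] [ 2.66107636 -8.54302575  2.34723064] 0.010975467370824707 58.7735241651535
moved 0.02502829137258716 -0.00021578560243136046
315 297
```

View pics/w2.png

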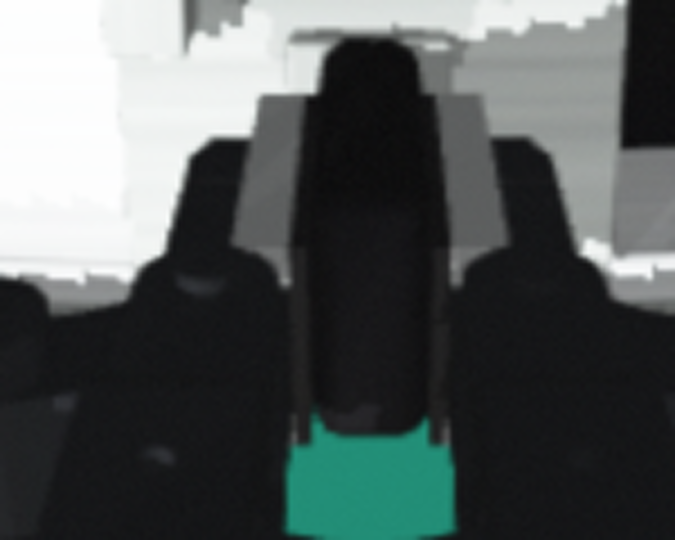

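>>> drive_tool(
  commands=[
    [[0, 0, 0, 0, -0.002, 0, -1], [0, 0, 0, 0, -0.004, 0, -1], [0, 0, 0, 0, -0.005, 0, -1], [0, 0, 0, 0, -0.005, 0, -1], [0, 0, 0, 0, -0.005, 0, -1]],
  ],
)

```text
t: 8.43
ee_pos: [0.5063, -0.2614, 0.0899]
orientation: [0.993, 0.115, 0.001, 0.001]
ft_force: [1.3, -9.8, 1.4]
grip_width: 0.0108
grip_force: 58.7
```

Run:
```python
from h import *
from station import bot,grab_frame
s=bot.read_state();p=s['ee_pos'];print(s['t'],p,s['ft_force'],s['grip_width'],s['grip_force'])
y=np.array([-np.sin(.2314),np.cos(.2314)])
print('moved',(p[:2]-[.5134,-.2904])@y,'tcp to tick along y',(p[:2]-[.4758,-.2702])@y,'force',s['ft_force'][:2]@y)
f0=pickle.load(open('t1.pkl','rb'));f=grab_frame('top');g=grab_frame('side')
a=cv2.resize(pickle.load(open('top0.pkl','rb'))['image'][190:270,325:415],None,fx=4.4,fy=4.4,interpolation=cv2.INTER_CUBIC)
b=cv2.resize(f['image'][190:270,325:415],None,fx=4.4,fy=4.4,interpolation=cv2.INTER_CUBIC)
cv2.imwrite('pics/t2.png',np.hstack([a,b]))
```

```text
8.425 [ 0.50629546 -0.26140296  0.08990019] [ 1.31130376 -9.83770989  1.42951874] 0.010810740291083332 58.6867493391037
moved 0.029853517238917934 tcp to tick along y 0.0015687222700668255 force -9.876233217749695
```

View pics/t2.png

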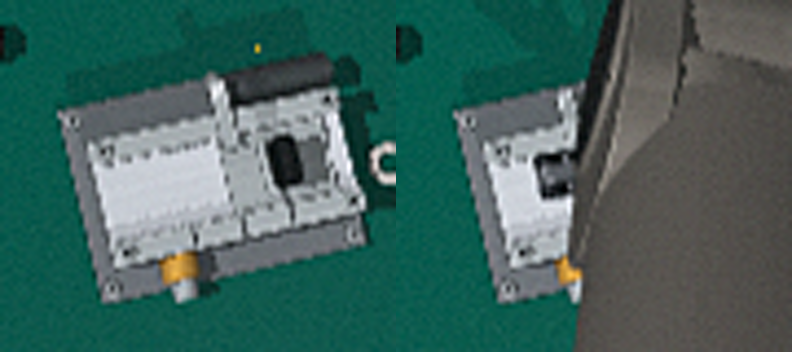

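The top view shows the spring arm moved left (its left edge went from about x=208 to 162 in the crop), with the gripper hiding the tab. I'll check the travel numerically from that edge.

Run:
```python
from h import *
from station import grab_frame
f0=pickle.load(open('top0.pkl','rb'));f=grab_frame('top')
o=np.array([.5048,-.2586]);th=.2314;R=np.array([[np.cos(th),-np.sin(th)],[np.sin(th),np.cos(th)]])
ys=np.arange(-.03,.06,.001)
for gx in(.042,.046,.050,.054):
    for n,g in(('before',f0),('after',f)):
        q=np.array([proj(g,[*(o+R@[gx,y]),.062]) for y in ys]).astype(np.float32)
        v=cv2.remap(cv2.cvtColor(g['image'],6),q[None,:,0],q[None,:,1],cv2.INTER_LINEAR)[0].astype(float)
        k=np.diff(cv2.GaussianBlur(v[None],(5,1),1)[0]);rng=slice(20,55) if n=='before' else slice(45,88)
        i=np.argmin(k[rng])+rng.start
        print(gx,n,'edge y',round(ys[i]*1000+.5,1),v[::6].astype(int))
```

```text
0.042 before edge y -0.5 [ 46  49  33  63 172 105  97  96  92  95  95  94  94  93  98]
0.042 after edge y 27.5 [100 100 102 105  60 107  40  24  69 157  93 102 101  98 102]
0.046 before edge y -1.5 [ 54  63  55 100 202  83  99  96  97  98  98  99  97 100  99]
0.046 after edge y 28.5 [108  99 102 103  64 117  19  28 117 165  94 102  99 100 104]
0.05 before edge y -1.5 [ 57  61  49  61 225  91  95  97  97  97  96  97  95  99  98]
0.05 after edge y 27.5 [104 105 103  82  90  76  22  50  82 183  85 101 102 100 102]
0.054 before edge y -1.5 [ 51  57  52  67 177 112  99 103  99  99 100 101 101 100 100]
0.054 after edge y 26.5 [102 104 103  60 116  41  23 103  98 150 103 100 104 102 104]
```

```bash
python3 -c "
from station import bot,hand_in
print(hand_in())"
```

```text
the job is handed in; nothing more can be done
None
```

The job is handed in: I pressed the treadle to its stop and it sprang back up with the gate shut. The shutter is now pinched at about 30 mm by arm travel (about 29 mm by the top camera) against roughly 10 N of spring. The ticks were hidden by the gripper, so I did not check the index line directly, and I did not re-measure the loose items, though the wrist force showed no stray contact.

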